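Park the index plunger and bring the sprung fence onto a text block

TASK

The text block lies loose in the holding jig, ready for pasting, but its width does not suit any of the index holes. Pull the black index plunger up against its spring and give it a quarter turn so that it stays up in its rest notch; then, still guiding the fence by that knob, ease it over, press the block firmly and squarely home against the end fence, and let go so that the spring holds it. Do not let the fence snap over, do not wrench the knob or crush the block, and leave the other things on the bench where they are.

Things in the scene. Friction and masses are not known exactly. Their poses are not given: they have to be found in the camera images.
- jig: holding jig, fixed to the bench: pale board 150 mm (x) by y from -212 to 170 mm, 12 mm thick; origin at bench height, z up. Spring barrel near its +y end, end fence near its -y end: cork face 140 mm long looking to +y, clamped wherever the last job left it (face at y = -153 to -171 mm; where exactly is not reported). The sprung fence runs between them. Only the plunger stands higher than 58 mm.
- sprung_fence: the sprung fence, a cork-faced plate on a carriage; origin at the middle of its cork face, 35 mm above the bench; the face looks to the jig's -y, 136 mm long along x. Axes as the jig's; plunger axis 45 mm behind it (+y). Locked it stands at y = 7 mm in the jig. A spring pushes it to -y with 6 N (4 N when closed, 32 to 50 mm on); with the plunger out of its hole nothing else holds it back.
- knob: the plunger's knob, a black fluted cylinder 29 mm in diameter, 25 mm high, axis vertical; origin at its centre, 90 mm above the bench while locked, rising with the plunger. Its x axis follows the white line on top: along the jig's x while locked, along y when parked. Collar top: 76 mm. Two V-shaped rest notches, 4 mm deep, lie a quarter turn off, either way round; a pin let down within 0.15 rad of one slides in.
- plunger_lift (a joint): height of the plunger above locked, m. At 0 its tip stands 6 mm deep in the index hole; the cross pin under the knob lies in two slots of the 27 mm collar and cannot turn (0.14 rad play). A spring pulls it down with 8 N at 0, 14 N at the hard upper stop (0.014); side load adds to it. Tip leaves the hole at 0.006; pin clears the collar's rim at 0.0115; parked in a rest notch: about 0.0075, on the rim 0.0115.
- book: the text block itself; origin at the middle of its underside
- book_mid (a point): centre of the text block, a sewn book block 128 x 206 x 35 mm, about 0.6 kg, loose on the jig's board, 128 mm along the jig's y and 206 mm along x, somewhat askew and 2 to 30 mm short of the end fence. Its y axis runs along the 206 mm side. Sliding it takes 3 to 6 N, about as much as the spring gives, so it must be pressed home by hand: firmly (some 20 N on the block), but 35 N would mark it.
- jar_lid: white metal lid, 67 mm in diameter, 12 mm high, lying on the bench; origin at the centre of its underside
- reel_natural: wooden reel of natural thread, 35 mm in diameter, 44 mm high, left of the jig; origin at the centre of its underside
- reel_red: wooden reel of red thread, 35 mm in diameter, 44 mm high, left of the jig; origin at the centre of its underside
- fineliner: black capped pen, 136 mm long, 12 mm thick, lying left of the jig; origin under its middle
- beeswax: yellow cake of beeswax, 38 x 52 x 18 mm, left of the jig; origin at the centre of its underside

How it is judged:
On the way, in this order (a step that is already met when the one before it is completed fails the run):
1. the plunger has been pulled up, turned a quarter and sits in a rest notch (value of joint plunger_lift between 0.0065 and 0.0105 m and angle between the x axis of knob and the y axis of jig, either way round below 0.25 rad), for 0.2 s.
2. the block has been pressed firmly home: the fence bears on it with over 14 N, more than it takes to slide it (contact force between sprung_fence and book above 14 N), for 0.1 s.
At the end, for the whole second after the job is handed in: plunger parked (lifted 6.5 to 9.5 mm, white line within 0.17 rad of the jig's y); sprung fence, let go, pressing on the block with over 2.5 N; block at rest and square to the jig within 0.015 rad (value of joint plunger_lift between 0.0065 and 0.0095 m and angle between the x axis of knob and the y axis of jig, either way round below 0.17 rad and contact force between sprung_fence and book above 2.5 N and angle between the y axis of book_mid and the x axis of jig, either way round below 0.015 rad and linear speed of book below 0.01 m/s); the robot touches nothing.
It fails at once if the plunger is wrenched: its cross pin or shoulder is driven against its collar with over 60 N (contact force between knob and sprung_fence above 60 N).
It fails at once if the fence snaps over (faster than 0.2 m/s) (linear speed of sprung_fence above 0.2 m/s).
It fails at once if the fence presses on the block with over 35 N (contact force between sprung_fence and book above 35 N).
It fails at once if another thing on the bench is moved by over 15 mm (distance of any of jar_lid, reel_natural, reel_red, fineliner, beeswax from where it was at the start of the episode above 0.015 m).
It also fails if it takes over 64 s, if anything falls off the work surface, if the arm or the gripper's body presses on something with over 40 N, if the wrist force passes 120 N, or if a joint passes its speed limit or range.

ROBOT

A 6-joint arm with a two-finger parallel gripper is mounted at the origin on a cart in front of the work surface, level with it; the furniture and walls round the work are solid. World frame = base frame: x ahead of the robot, y to its left, z up, the work surface at z = 0. Lengths are in m, angles in rad, forces in N, time in s.
With the tool pointing down it reaches from about 0.3 to 0.875 m from the base axis. Payload 6.4 kg.
Tool frame: the origin (TCP) lies at the very end of the fingers, on their centre line; the grasp point (between the pads) lies 19 mm behind it; z points along the fingers, y is the direction in which the jaws open and shut (so a half turn about z gives the same grasp; the last joint's range is limited). The gripper opens to 85 mm and grips with 20 to 120 N. Pads are 22 mm wide; open, the fingers measure 114 mm over their backs; the gripper's body (76 mm by 85 mm) begins 54 mm behind the grasp point. The pads swing forward as they close: fully open they stand 13 mm farther back than shut.
Start: joints at [-1.311, 0.181, 1.607, -0, 1.354, -0.206], TCP at [0.258, -0.514, 0.231] pointing down, gripper open.
Joint ranges: [-2.99, 2.99], [-0.89, 2.07], [0.3, 2.58], [-1.14, 4.28], [0, 2.63], [-3.12, 3.12]. Speed limits (rad/s): [2.57, 2.57, 3.01, 3.14, 3.14, 3.14].

INTERFACE

Orientations are given as a unit quaternion [w, x, y, z].
In Python, from bench import telemetry, imaging, ctrl gives the robot as it stands.
- The arm moves only by the shell command python3 -m pendant 'ROWS' [OPENING]. ROWS is JSON, a list that holds one entry, the list of rows, each a list of 6 numbers: the shift along the tool's x, y, z in units of 200 mm (1.0 is 200 mm), then the turn, a rotation vector about the tool's x, y, z in units of pi rad (1.0 is pi rad). In form: [[[tx, ty, tz, rx, ry, rz], ...]]. A call has 1 to 12 rows; each row shifts and turns the pose as measured when the row begins, along the tool's axes as they then stand; what a row does not reach is not made up. A row lasts 1/8 s, in which the tool goes at most 62.5 mm and 10.7 degrees, less where a joint would pass 70% of its speed; a pose out of reach is approached as far as the arm can. A call with a number of a shift or a turn outside -1 to 1 is refused whole. A call with a gripper value outside its range is refused whole. OPENING is the closure, from 0 (fully open) to 1 (shut), set as the call begins (- or left out, the last holds). The fingers move at their own pace and stop on an object; the grip force is fixed at half the most. Time passes only in rows, so rows that do not move let the fingers close. It gives the time, the measured TCP pose, the force and the opening at its end, in the units of the state.
- telemetry.get_obs(): the state, without advancing time (a new reading comes with each control period).
- imaging.camera(name): name is "scene" or "top" or "wrist"; returns a dict with "pixels" (400x640x3 uint8, blue, green, red), "vfov" (degrees; the focal length in pixels is half the picture's height over the tangent of half this angle, whatever the lens; pixels are square), "cx", "cy" (the principal point, pixels), "R" (3x3) and "t" (3): a world point X has camera coordinates R X + t. Camera axes: x right, y down, z forward; pixel columns grow to the right and rows downward; lengths in m; the calibration is good to about 2 mm. A picture is of the moment at which its call begins. There is no depth.
- ctrl.hand_in(): hands the job in, once; it reports no verdict.
The state is a dict: "time_s": time; "q": joint angles; "dq": joint speeds; "joint_efforts": joint torques, N m; "eef_pos": TCP position; "eef_rot": TCP orientation; "wrist_force": force on the tool from outside, world axes, zero at the start; "torque": the same for the moment, N m; "opening": opening from 0.0 (shut) to 1.0 (fully open).
Only numpy, scipy, OpenCV 4.12 (cv2) and the standard library are available. Lean on these libraries where they do the work, as an engineer would, in place of code of your own. Each camera call takes 0.05 s, during which the arm holds its last target.

## Working session

There is one attempt and no reset: what is moved stays moved. The work goes in short steps, Python scripts to look and compute and a shell command to move; the robot and the scene stay as the last step left them, time stands still between calls to the robot, and variables do not carry over. Pictures are saved under pics/ and viewed, and the job is handed in when it is done.

```bash
ls; mkdir -p pics; python3 - <<'E'
from bench import telemetry, imaging
import cv2
print(telemetry.get_obs())
for n in ["scene","top","wrist"]:
    c=imaging.camera(n); cv2.imwrite(f"pics/{n}0.png",c["pixels"]); print(n,c["vfov"],c["cx"],c["cy"],c["R"],c["t"])
E
```

```text
pics
{'time_s': 0.0, 'q': array([-1.31129485e+00,  1.81554854e-01,  1.60801090e+00, -1.99250818e-05,
        1.35376092e+00, -2.06293836e-01]), 'dq': array([-0.00039071,  0.00095403, -0.0018934 ,  0.00114814, -0.00065585,
        0.00045666]), 'joint_efforts': array([ 3.14148519e-04, -4.44873726e+01, -3.51334655e+01, -2.61020487e-04,
        9.13688564e-03,  8.83067656e-06]), 'eef_pos': array([ 0.25812224, -0.51319815,  0.23037497]), 'eef_rot': array([-8.66441712e-04,  9.73000845e-01,  2.30799923e-01, -3.27865011e-05]), 'wrist_force': array([ 0.92708251, -0.1147375 , -0.39153042]), 'torque': array([-0.07539162,  0.01290593,  0.01076141]), 'opening': 0.9987760012356758}
scene 46.83258111073309 322.5724580830038 211.32961588205734 [[-0.78478131 -0.61972332 -0.0078298 ]
 [-0.27151208  0.35512866 -0.89451933]
 [ 0.55713508 -0.69987616 -0.4469607 ]] [0.30368849 0.22582304 0.83246192]
top 43.12525415687406 318.80766546113955 193.60635497982074 [[ 0.02579949 -0.9996627  -0.00297994]
 [-0.99682952 -0.02550169 -0.0753695 ]
 [ 0.07526809  0.00491498 -0.99715122]] [-0.08513986  0.47246469  1.39071222]
wrist 65.90758619075767 324.55456855403986 201.5241332265739 [[ 0.44952553 -0.89326673 -0.00115626]
 [-0.85963525 -0.43295202  0.27125593]
 [-0.24280451 -0.12094251 -0.96250656]] [-0.57298503 -0.0363786   0.37775802]
```

View pics/scene0.png

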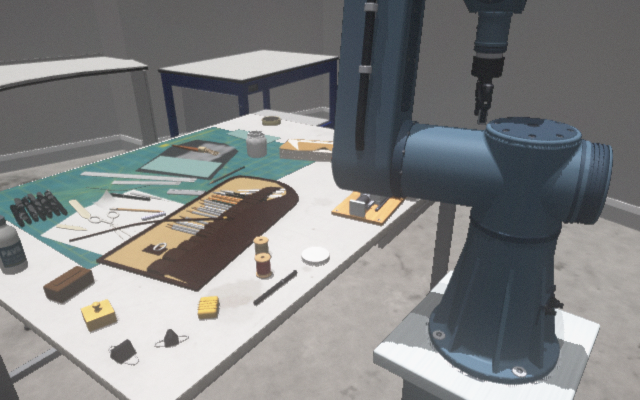

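View pics/top0.png

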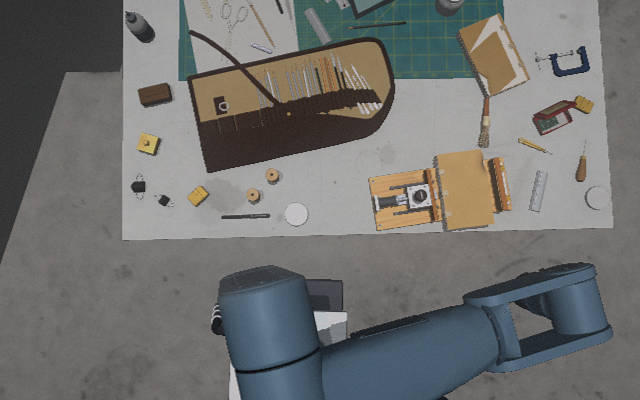

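```bash
cat > h.py <<'E'
import numpy as np, cv2
from bench import telemetry, imaging
def cam(n):
    c=imaging.camera(n); f=200/np.tan(np.radians(c["vfov"])/2)
    c["K"]=np.array([[f,0,c["cx"]],[0,f,c["cy"]],[0,0,1]]); c["R"]=np.array(c["R"]); c["t"]=np.array(c["t"]); return c
def px2w(c,uv,z):
    d=c["R"].T@np.linalg.inv(c["K"])@np.array([uv[0],uv[1],1.]); o=-c["R"].T@c["t"]
    return o+d*(z-o[2])/d[2]
def w2px(c,X):
    p=c["K"]@(c["R"]@np.array(X)+c["t"]); return p[:2]/p[2]
def crop(c,x0,y0,x1,y1,s,name):
    cv2.imwrite("pics/"+name,cv2.resize(c["pixels"][y0:y1,x0:x1],None,fx=s,fy=s,interpolation=cv2.INTER_CUBIC))
E
python3 - <<'E'
from h import *
c=cam("top"); crop(c,355,135,525,245,4.6,"topc.png")
c=cam("wrist")
E
```

```text
(no output)
```

View pics/topc.png

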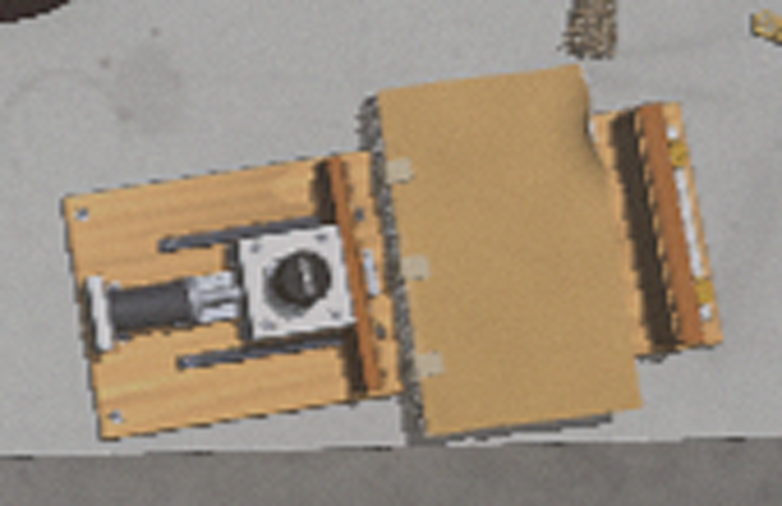

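View pics/wrist0.png

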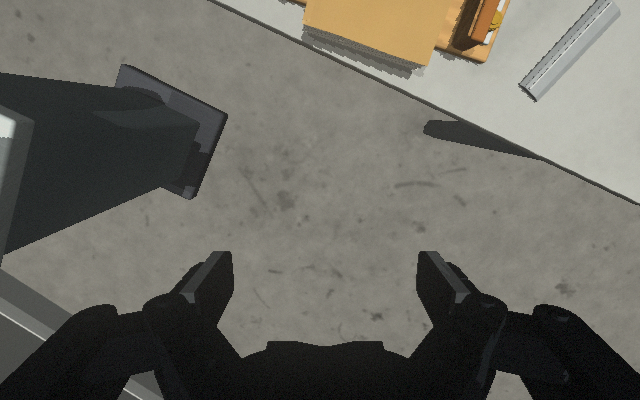

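```bash
python3 - <<'E'
from h import *
c=cam("top")
P=lambda u,v,z: px2w(c,(355+(u+.5)/4.6-.5,135+(v+.5)/4.6-.5),z)
A=[P(65,197,.012),P(102,438,.012),P(720,345,.012),P(680,103,.012)]
loc=np.array([[.075,.170],[-.075,.170],[-.075,-.212],[.075,-.212]])
W=np.array([a[:2] for a in A])
print(W)
Lc=loc-loc.mean(0);Wc=W-W.mean(0)
U,S,V=np.linalg.svd(Lc.T@Wc); R=(U@V).T; t=W.mean(0)-R@loc.mean(0)
yaw=np.arctan2(R[1,0],R[0,0]); print("jig",t,yaw,"res",W-(loc@R.T+t))
k=P(302,278,.1025); print("knob",k, "in jig",R.T@(k[:2]-t), "expect", R@[0,.052]+t)
for u,v in [(380,92),(580,66),(640,405),(425,435)]:
    p=P(u,v,.047);print("book",R.T@(p[:2]-t))
for u,v in [(333,157),(378,393),(643,103),(690,345),(345,157)]:
    p=P(u,v,.058);print("fences",R.T@(p[:2]-t))
np.savez("jig.npz",R=R,t=t,yaw=yaw)
E
```

```text
[[ 0.52389767 -0.21154283]
 [ 0.37816758 -0.23656285]
 [ 0.4439532  -0.60941704]
 [ 0.59109827 -0.58546225]]
jig [ 0.48062646 -0.39006636] 0.174828482427568 res [[-0.00101585 -0.0019305 ]
 [ 0.00096752 -0.00085963]
 [ 0.00030835  0.00246311]
 [-0.00026003  0.00032702]]
knob [ 0.47110978 -0.33847096  0.1025    ] in jig [-0.00039715  0.05246422] expect [ 0.47158162 -0.33885903]
book [ 0.10461634 -0.02303729]
book [ 0.10229453 -0.14336821]
book [-0.10165474 -0.14354915]
book [-0.10024573 -0.01542259]
fences [0.0693336 0.0135325]
fences [-0.07165241  0.01036421]
fences [ 0.07376671 -0.17255734]
fences [-0.07108004 -0.17483704]
fences [0.06828151 0.00654281]
```

```bash
cat >> h.py <<'E'
from scipy.spatial.transform import Rotation as Ro
def state():
    o=telemetry.get_obs(); q=o["eef_rot"]; Rt=Ro.from_quat([q[1],q[2],q[3],q[0]]); return o,Rt
J=np.load("jig.npz") if __import__("os").path.exists("jig.npz") else None
def tgt(pos,jaw):
    """needed shift (row units) in tool axes, and rotation (row units)"""
    o,Rt=state(); d=Rt.inv().apply(np.array(pos)-o["eef_pos"])
    y=np.array([np.cos(jaw),np.sin(jaw),0]); z=np.array([0,0,-1.]); x=np.cross(y,z)
    Rd=Ro.from_matrix(np.c_[x,y,z]); rv=(Rt.inv()*Rd).as_rotvec()
    print("t",round(o["time_s"],2),"pos",o["eef_pos"].round(4),"shift units",(d/.2).round(4),"rot units",(rv/np.pi).round(4),"F",o["wrist_force"].round(1),"T",o["torque"].round(2),"open",round(o["opening"],3))
    R=J["R"]; print("jig-frame pos",(R.T@(o["eef_pos"][:2]-J["t"])).round(4),"Fjig",(R.T@o["wrist_force"][:2]).round(1))
def jig(x,y,z): return [*(J["R"]@[x,y]+J["t"]),z]
E
python3 -c "
from h import *
tgt([.4715,-.3387,.2],.175)"
```

```text
t 0.3 pos [ 0.2583 -0.5136  0.231 ] shift units [ 1.3453 -0.3022  0.1554] rot units [-1.000e-04 -1.000e-04 -4.074e-01] F [-0.3  0.3  0.2] T [ 0.    0.01 -0.02] open 1.0
jig-frame pos [-0.2405 -0.0829] Fjig [-0.3  0.3]
```

```bash
python3 -m pendant '[[[0.25,-0.06,0.02,0,0,0],[0.25,-0.06,0.02,0,0,0],[0.25,-0.06,0.03,0,0,0],[0.25,-0.06,0.03,0,0,0],[0.25,-0.06,0.03,0,0,0],[0,0,0,0,0,-0.05],[0,0,0,0,0,-0.05],[0,0,0,0,0,-0.05],[0,0,0,0,0,-0.05],[0,0,0,0,0,-0.05],[0,0,0,0,0,-0.05],[0,0,0,0,0,-0.05]]]' 0; python3 -c "
from h import *
tgt([.4715,-.3387,.2],.175)"
```

```text
time_s: 1.8
eef_pos: [0.4609, -0.3421, 0.2033]
eef_rot: [-0.0, 0.697, 0.717, -0.0]
wrist_force: [0.2, 0.0, -0.2]
opening: 1.002
t 1.8 pos [ 0.4609 -0.3421  0.2033] shift units [0.0152 0.0535 0.0164] rot units [-0.0002 -0.0001 -0.0464] F [ 0.2  0.  -0.2] T [ 0.01  0.03 -0.02] open 1.002
jig-frame pos [-0.0111  0.0507] Fjig [ 0.2 -0. ]
```

```bash
python3 -m pendant '[[[0.015,0.053,0.01,0,0,-0.046],[0,0,0,0,0,0]]]'; python3 - <<'E'
from h import *
tgt([.4715,-.3387,.2],.175)
c=cam("wrist"); cv2.imwrite("pics/w1.png",c["pixels"]); print(w2px(c,jig(0,.052,.1025)))
np.savez("w1.npz",K=c["K"],R=c["R"],t=c["t"])
E
```

```text
time_s: 2.05
eef_pos: [0.4714, -0.3387, 0.2011]
eef_rot: [-0.0, 0.642, 0.767, -0.0]
wrist_force: [-0.8, -0.3, -0.2]
opening: 0.999
t 2.05 pos [ 0.4714 -0.3387  0.2011] shift units [0.0001 0.0005 0.0056] rot units [-0.0002 -0.0002  0.0009] F [-0.8 -0.3 -0.2] T [-0.04  0.02 -0.02] open 0.999
jig-frame pos [-0.0001  0.0522] Fjig [-0.8 -0.1]
[326.61842766 203.77746856]
```

View pics/w1.png

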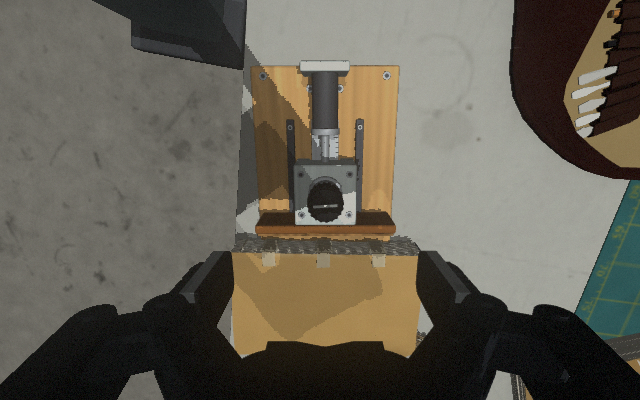

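```bash
python3 - <<'E'
from h import *
im=cv2.imread("pics/w1.png"); c=dict(pixels=im); crop(c,245,55,405,245,3.1*1,"w1c.png")
crop(c,290,160,360,235,8,"w1d.png")
E
```

```text
(no output)
```

View pics/w1d.png

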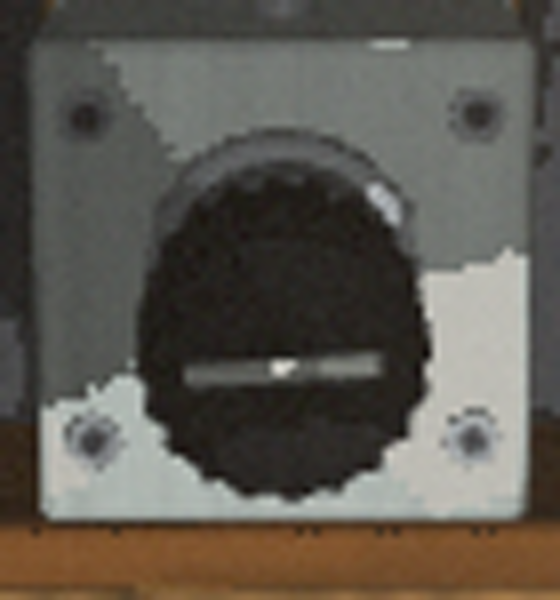

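View pics/w1c.png

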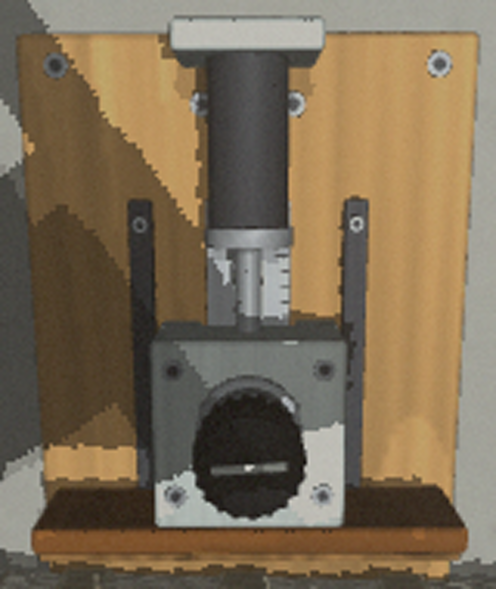

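```bash
python3 - <<'E'
from h import *
c=dict(np.load("w1.npz"))
p=px2w(c,(290+283.5/8-.5,160+368.5/8-.5),.1025); print(p, J["R"].T@(p[:2]-J["t"]))
for u,v in [(18,34),(478,34)]:
    p=px2w(c,(245+(u+.5)/3.1-.5,55+(v+.5)/3.1-.5),.012);print(J["R"].T@(p[:2]-J["t"]))
tgt(jig(0,.051,.1),.175)
E
```

```text
[ 0.47050521 -0.3405912   0.1025    ] [-0.00136129  0.05048146]
[-0.07571548  0.16835607]
[0.07163436 0.16883641]
t 2.1 pos [ 0.4711 -0.3389  0.2012] shift units [-0.0056  0.0029  0.5059] rot units [-0.0003 -0.0002  0.0003] F [-0.3  0.6  0.4] T [-0.01 -0.02 -0.03] open 1.002
jig-frame pos [-0.0005  0.0521] Fjig [-0.2  0.7]
```

```bash
python3 -m pendant '[[[-0.006,-0.002,0.2,0,0,0],[0,0,0.2,0,0,0],[0,0,0.1,0,0,0],[0,0,0.1,0,0,0],[0,0,0,0,0,0]]]'; python3 - <<'E'
from h import *
tgt(jig(-.001,.051,.077),.175)
c=cam("wrist"); cv2.imwrite("pics/w2.png",c["pixels"])
E
```

```text
time_s: 2.72
eef_pos: [0.47, -0.3417, 0.0793]
eef_rot: [0.001, 0.648, 0.762, -0.001]
wrist_force: [-0.5, 0.4, -0.3]
opening: 1.0
t 2.73 pos [ 0.47   -0.3417  0.0793] shift units [0.0077 0.0052 0.0112] rot units [-0.0001  0.0006 -0.0046] F [-0.5  0.4 -0.3] T [-0.04 -0.01  0.03] open 1.0
jig-frame pos [-0.0021  0.0495] Fjig [-0.4  0.5]
```

View pics/w2.png

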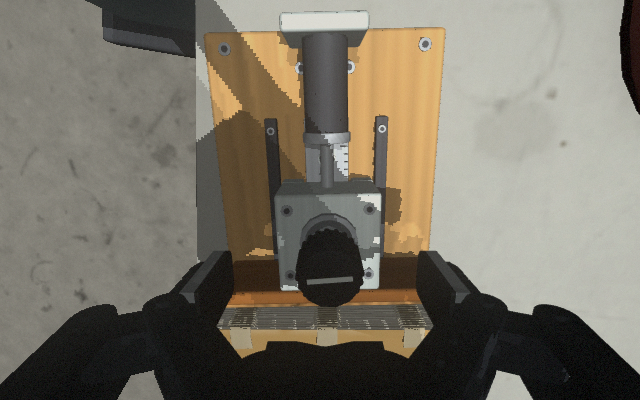

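```bash
python3 - <<'E'
from h import *
c=cam("wrist"); crop(c,290,215,370,315,6,"w3.png")
np.savez("w3.npz",K=c["K"],R=c["R"],t=c["t"])
E
```

```text
(no output)
```

View pics/w3.png

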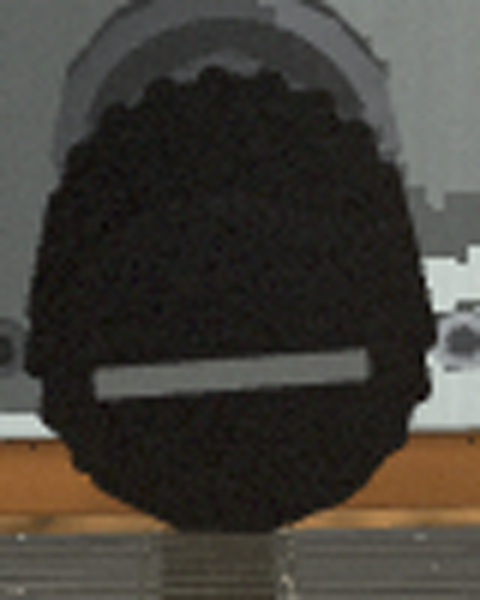

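```bash
python3 - <<'E'
from h import *
c=dict(np.load("w3.npz"))
f=lambda u,v,z:px2w(c,(290+(u+.5)/6-.5,215+(v+.5)/6-.5),z)
p=f(232,374,.1025); print(p, J["R"].T@(p[:2]-J["t"]))
a,b=[J["R"].T@(f(*q,.1025)[:2]) for q in ((95,385),(368,362))]; print(np.arctan2(*(b-a)[::-1]))
tgt([p[0],p[1],.077],.175)
E
```

```text
[ 0.47056734 -0.34076443  0.1025    ] [-0.00133024  0.05030006]
0.07989498686807053
t 2.83 pos [ 0.4714 -0.343   0.0815] shift units [ 0.0118 -0.0022  0.0224] rot units [ 0.0006  0.0017 -0.0043] F [-0.4 -0.4  0.6] T [ 0.01  0.03 -0.04] open 1.0
jig-frame pos [-0.0009  0.0479] Fjig [-0.5 -0.3]
```

```bash
python3 - <<'E'
from h import *
for i in range(4):
    o,_=state(); print(o["time_s"],o["eef_pos"].round(4),o["q"].round(4),o["dq"].round(3)); c=cam("wrist")
    print((-c["R"].T@c["t"]).round(4))
E
```

```text
2.825 [ 0.4714 -0.343   0.0815] [-8.3180e-01  3.7020e-01  1.7001e+00 -1.5000e-03  1.0656e+00 -9.9260e-01] [ 0.002 -0.016 -0.015  0.002 -0.001 -0.008]
[ 0.4583 -0.2737  0.2234]
2.875 [ 0.4718 -0.3434  0.0821] [-8.3170e-01  3.6960e-01  1.6996e+00 -1.5000e-03  1.0655e+00 -9.9290e-01] [ 0.002 -0.009 -0.005  0.002 -0.002 -0.006]
[ 0.4585 -0.2739  0.2239]
2.925 [ 0.4719 -0.3435  0.0823] [-8.3160e-01  3.6930e-01  1.6994e+00 -1.4000e-03  1.0654e+00 -9.9310e-01] [-0.001 -0.006  0.    -0.    -0.002 -0.003]
[ 0.4586 -0.274   0.2242]
2.975 [ 0.472  -0.3435  0.0824] [-8.3160e-01  3.6920e-01  1.6994e+00 -1.4000e-03  1.0653e+00 -9.9330e-01] [ 0.001 -0.001  0.001  0.001 -0.002 -0.004]
[ 0.4586 -0.274   0.2242]
```

```bash
python3 -c "
from h import *
tgt([.4706,-.3407,.077],.175)"
```

```text
t 3.02 pos [ 0.472  -0.3434  0.0823] shift units [ 0.0144 -0.0046  0.0263] rot units [ 0.001   0.0022 -0.0039] F [-0.3 -0.1 -0.4] T [-0.01 -0.04  0.  ] open 1.001
jig-frame pos [-0.0004  0.0475] Fjig [-0.3 -0. ]
```

```bash
python3 -m pendant '[[[0.014,-0.005,0.026,0.001,0.002,-0.004],[0,0,0,0,0,0],[0,0,0,0,0,0]]]'; python3 -c "
from h import *
tgt([.4706,-.3407,.077],.175)"
```

```text
time_s: 3.4
eef_pos: [0.4709, -0.341, 0.0779]
eef_rot: [0.001, 0.642, 0.766, -0.0]
wrist_force: [-0.1, 0.5, 0.7]
opening: 0.998
t 3.4 pos [ 0.4709 -0.341   0.0779] shift units [ 0.002  -0.0014  0.0046] rot units [0.0002 0.0006 0.0003] F [-0.1  0.5  0.7] T [-0.06 -0.04  0.04] open 0.998
jig-frame pos [-0.001  0.05 ] Fjig [-0.   0.5]
```

```bash
python3 -m pendant '[[[0.002,-0.001,0.005,0,0,0],[0,0,0,0,0,0],[0,0,0,0,0,0],[0,0,0,0,0,0],[0,0,0,0,0,0],[0,0,0,0,0,0]]]' 1; python3 - <<'E'
from h import *
tgt([.4706,-.3407,.077],.175)
c=cam("wrist"); cv2.imwrite("pics/w4.png",c["pixels"])
tgt([.4706,-.3407,.077],.175)
E
```

```text
time_s: 4.15
eef_pos: [0.4719, -0.3405, 0.0774]
eef_rot: [0.002, 0.642, 0.767, 0.0]
wrist_force: [1.2, 0.8, -0.3]
opening: 0.317
t 4.15 pos [ 0.4719 -0.3405  0.0774] shift units [ 0.0001 -0.0065  0.0019] rot units [0.0009 0.0009 0.0003] F [ 1.2  0.8 -0.3] T [ 0.09 -0.13 -0.02] open 0.317
jig-frame pos [0.     0.0503] Fjig [1.3 0.6]
t 4.2 pos [ 0.4718 -0.3405  0.0773] shift units [-0.     -0.0062  0.0017] rot units [0.0009 0.0008 0.0003] F [ 2.  0. -0.] T [ 0.15 -0.26  0.01] open 0.316
jig-frame pos [-0.      0.0504] Fjig [ 2.  -0.3]
```

View pics/w4.png

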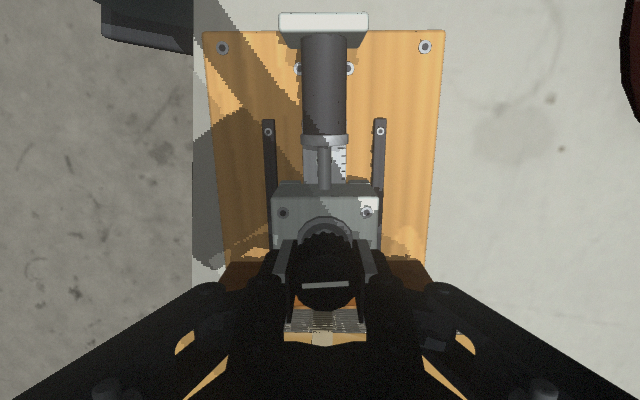

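```bash
python3 -m pendant '[[[0,0,-0.015,0,0,0],[0,0,-0.015,0,0,0]]]'; python3 -c "
from h import *
tgt([.4706,-.3407,.0773],.175)"
```

```text
time_s: 4.45
eef_pos: [0.4715, -0.3402, 0.081]
eef_rot: [0.002, 0.642, 0.766, 0.0]
wrist_force: [5.7, -3.1, -11.5]
opening: 0.318
t 4.45 pos [ 0.4715 -0.3402  0.081 ] shift units [-0.0016 -0.0047  0.0183] rot units [0.0009 0.0006 0.0002] F [  5.7  -3.1 -11.5] T [-0.52 -1.02 -0.  ] open 0.318
jig-frame pos [-0.0004  0.0507] Fjig [ 5.1 -4. ]
```

```bash
python3 -m pendant '[[[0,0.003,-0.015,0,0,0],[0,0,-0.015,0,0,0]]]'; python3 -c "
from h import *
tgt([.4706,-.3407,.0773],.175)"
```

```text
time_s: 4.7
eef_pos: [0.4715, -0.3405, 0.0843]
eef_rot: [0.002, 0.643, 0.766, 0.0]
wrist_force: [7.0, -4.7, -12.6]
opening: 0.319
t 4.7 pos [ 0.4715 -0.3405  0.0843] shift units [-0.0001 -0.0047  0.0351] rot units [ 0.0007  0.0007 -0.    ] F [  7.   -4.7 -12.6] T [-0.73 -1.1   0.  ] open 0.319
jig-frame pos [-0.0004  0.0504] Fjig [ 6.  -5.8]
```

```bash
python3 -m pendant '[[[0,0.006,-0.015,0,0,0],[0,0.003,-0.015,0,0,0],[0,0,-0.012,0,0,0]]]'; python3 -c "
from h import *
tgt([.4706,-.3407,.0773],.175)"
```

```text
time_s: 5.08
eef_pos: [0.4716, -0.3409, 0.0879]
eef_rot: [0.001, 0.643, 0.766, -0.001]
wrist_force: [7.9, -3.9, -14.8]
opening: 0.314
t 5.08 pos [ 0.4716 -0.3409  0.0879] shift units [ 0.0021 -0.0045  0.0532] rot units [-0.      0.0006 -0.0004] F [  7.9  -3.9 -14.8] T [-0.7  -1.33  0.06] open 0.314
jig-frame pos [-0.0004  0.05  ] Fjig [ 7.1 -5.2]
```

```bash
python3 -m pendant '[[[0,0.012,-0.016,0,0,0],[0,0.005,-0.012,0,0,0]]]'; python3 - <<'E'
from h import *
tgt([.4706,-.3407,.0773],.175)
c=cam("wrist"); crop(c,230,170,430,330,4,"w5.png")
tgt([.4706,-.3407,.0773],.175)
E
```

```text
time_s: 5.32
eef_pos: [0.4719, -0.3408, 0.0893]
eef_rot: [-0.002, 0.643, 0.766, -0.002]
wrist_force: [3.6, -5.3, -14.6]
opening: 0.321
t 5.33 pos [ 0.4719 -0.3408  0.0893] shift units [ 0.0018 -0.006   0.0601] rot units [-0.0018  0.     -0.0006] F [  3.6  -5.3 -14.6] T [-0.9  -0.69 -0.01] open 0.321
jig-frame pos [-0.    0.05] Fjig [ 2.6 -5.9]
t 5.38 pos [ 0.472  -0.3408  0.0894] shift units [ 0.0019 -0.0064  0.0603] rot units [-0.0017  0.     -0.0006] F [  2.   -5.7 -15. ] T [-0.87 -0.52 -0.  ] open 0.316
jig-frame pos [0.0001 0.05  ] Fjig [ 1. -6.]
```

View pics/w5.png

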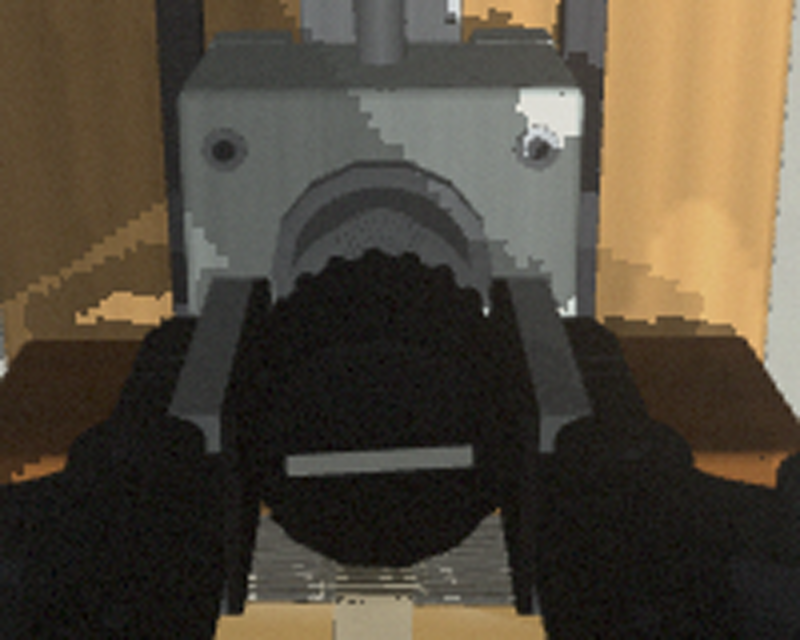

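```bash
python3 -m pendant '[[[0.002,0,-0.012,0.0015,0,0],[0.002,0,-0.006,0,0,0.03],[0.002,0,-0.006,0,0,0.05]]]'; python3 - <<'E'
from h import *
tgt(jig(0,.05,.0773),.175-1.65)
E
```

```text
time_s: 5.75
eef_pos: [0.4719, -0.3409, 0.0893]
eef_rot: [-0.002, 0.737, 0.676, -0.004]
wrist_force: [6.9, -4.9, -14.1]
opening: 0.318
t 5.75 pos [ 0.4719 -0.3409  0.0893] shift units [0.0004 0.0006 0.0599] rot units [-0.0012  0.0027  0.4418] F [  6.9  -4.9 -14.1] T [-0.82 -1.4   0.06] open 0.318
jig-frame pos [-0.    0.05] Fjig [ 6. -6.]
```

```bash
python3 -m pendant '[[[0.002,0.004,-0.008,0,0,0.05],[0.002,0.002,-0.008,0,0,0.055],[0.002,0.001,-0.008,0,0,0.055]]]'; python3 - <<'E'
from h import *
tgt(jig(0,.05,.0773),.175-1.65)
c=cam("wrist"); crop(c,230,170,430,330,4,"w6.png")
E
```

```text
time_s: 6.12
eef_pos: [0.4724, -0.341, 0.0889]
eef_rot: [-0.0, 0.886, 0.463, -0.005]
wrist_force: [5.7, -5.0, -13.4]
opening: 0.313
t 6.12 pos [ 0.4724 -0.341   0.0889] shift units [ 0.     -0.0022  0.0582] rot units [-0.0005  0.0032  0.276 ] F [  5.7  -5.  -13.4] T [-0.84 -1.1   0.03] open 0.313
jig-frame pos [0.0004 0.0497] Fjig [ 4.7 -5.9]
```

View pics/w6.png

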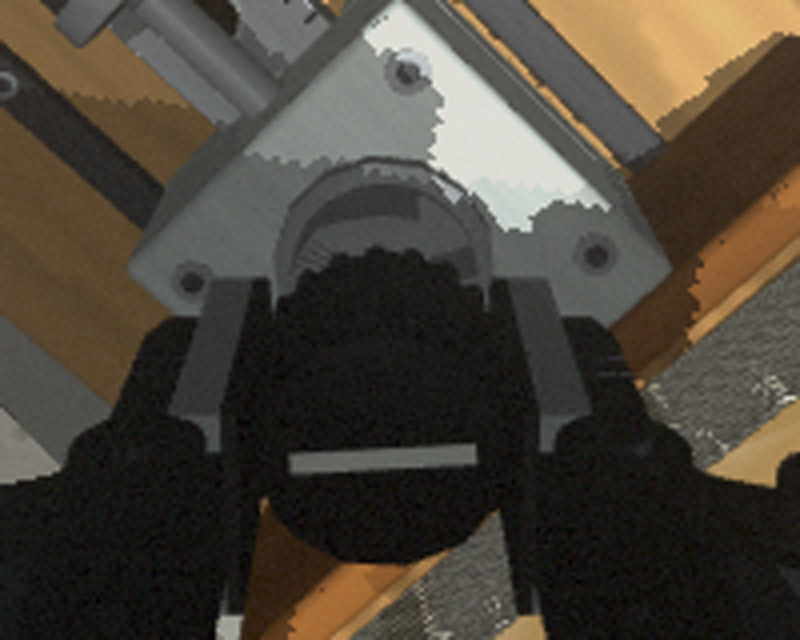

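```bash
python3 -m pendant '[[[0.003,0,-0.01,0,0,0.055],[0.003,0,-0.01,0,-0.0,0.055],[0.003,0,-0.01,0,0,0.055],[0.003,0,-0.01,0,0,0.05]]]'; python3 - <<'E'
from h import *
tgt(jig(0,.05,.0773),.175-1.65)
c=cam("wrist"); crop(c,230,170,430,330,4,"w7.png")
a,b=[px2w(c,(230+(u+.5)/4-.5,170+(v+.5)/4-.5),.1145)[:2] for u,v in ((288,464),(478,455))]
d=J["R"].T@(b-a); print(d,np.arctan2(d[1],d[0]))
E
```

```text
time_s: 6.68
eef_pos: [0.4727, -0.3411, 0.0898]
eef_rot: [0.002, 0.992, 0.128, -0.005]
wrist_force: [4.2, -6.2, -14.9]
opening: 0.319
t 6.67 pos [ 0.4727 -0.3411  0.0898] shift units [-0.0024 -0.0025  0.0626] rot units [0.0009 0.0035 0.0509] F [  4.2  -6.2 -14.9] T [-0.86 -0.98  0.04] open 0.319
jig-frame pos [0.0007 0.0496] Fjig [ 3.1 -6.8]
[ 0.00271495 -0.02020693] -1.4372387522153822
```

View pics/w7.png

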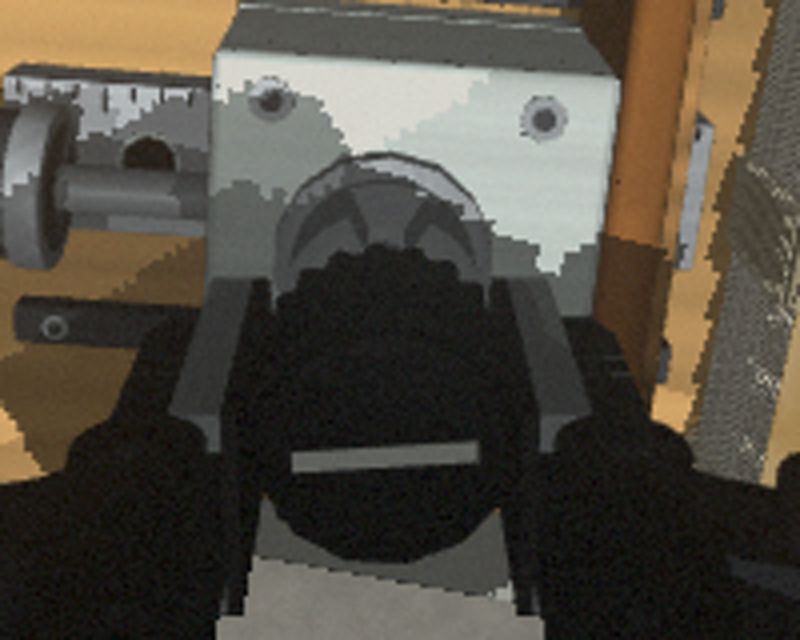

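```bash
python3 -m pendant '[[[0,0.002,-0.008,0,0,0.043],[0,0.002,-0.004,0,0,0],[0,0.002,0.004,0,0,0],[0,0.002,0.006,0,0,0]]]'; python3 - <<'E'
from h import *
tgt(jig(0,.05,.0773),.175-1.65)
c=cam("wrist"); crop(c,230,170,430,330,4,"w8.png")
a,b=[px2w(c,(230+(u+.5)/4-.5,170+(v+.5)/4-.5),.1125)[:2] for u,v in ((292,464),(478,455))]
d=J["R"].T@(b-a); print(d,np.arctan2(d[1],d[0]))
E
```

```text
time_s: 7.22
eef_pos: [0.4733, -0.3441, 0.0846]
eef_rot: [0.003, 0.999, 0.053, -0.004]
wrist_force: [4.2, -4.7, 0.3]
opening: 0.32
t 7.22 pos [ 0.4733 -0.3441  0.0846] shift units [-0.0048 -0.0173  0.0366] rot units [0.0017 0.0026 0.0033] F [ 4.2 -4.7  0.3] T [-0.64 -0.7   0.02] open 0.32
jig-frame pos [0.0008 0.0465] Fjig [ 3.3 -5.3]
[-0.00032741 -0.01941135] -1.5876617497730336
```

View pics/w8.png

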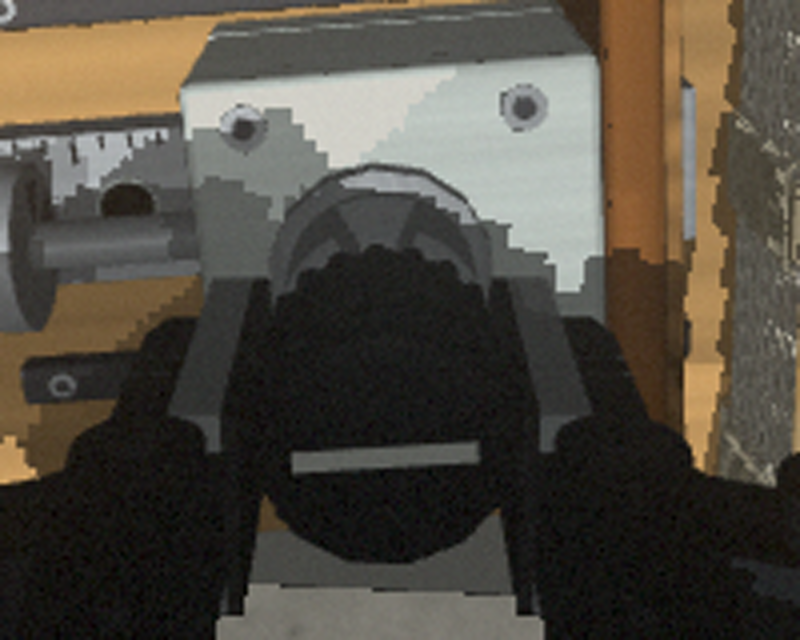

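```bash
python3 -m pendant '[[[0.003,0.02,0,0,0,0],[0.002,0.02,0,0,0,0],[0.0015,0.02,0,0,0,0],[0.0015,0.02,0,0,0,0]]]'; python3 - <<'E'
from h import *
tgt(jig(0,.05,.0848),.175-1.64)
E
```

```text
time_s: 7.78
eef_pos: [0.4771, -0.3644, 0.0846]
eef_rot: [0.006, 0.999, 0.052, -0.003]
wrist_force: [3.9, 0.5, -1.0]
opening: 0.317
t 7.78 pos [ 0.4771 -0.3644  0.0846] shift units [-0.0135 -0.1201 -0.0022] rot units [ 0.0038  0.002  -0.0002] F [ 3.9  0.5 -1. ] T [ 0.31 -0.57  0.03] open 0.317
jig-frame pos [0.001  0.0259] Fjig [ 3.9 -0.2]
```

```bash
python3 -m pendant '[[[0.002,0.012,0,0.002,0,0],[0.001,0.012,0,0.002,0,0]]]'; python3 - <<'E'
from h import *
tgt(jig(0,.05,.0848),.175-1.64)
c=cam("top"); crop(c,355,135,525,245,4.6,"t9.png")
E
```

```text
time_s: 8.02
eef_pos: [0.478, -0.3688, 0.0846]
eef_rot: [-0.001, 0.999, 0.052, -0.004]
wrist_force: [2.0, 2.5, -0.6]
opening: 0.32
t 8.03 pos [ 0.478  -0.3688  0.0846] shift units [-0.0153 -0.1423 -0.0007] rot units [-0.0008  0.0022 -0.0003] F [ 2.   2.5 -0.6] T [ 0.26 -0.4   0.05] open 0.32
jig-frame pos [0.0011 0.0214] Fjig [2.4 2.1]
```

View pics/t9.png

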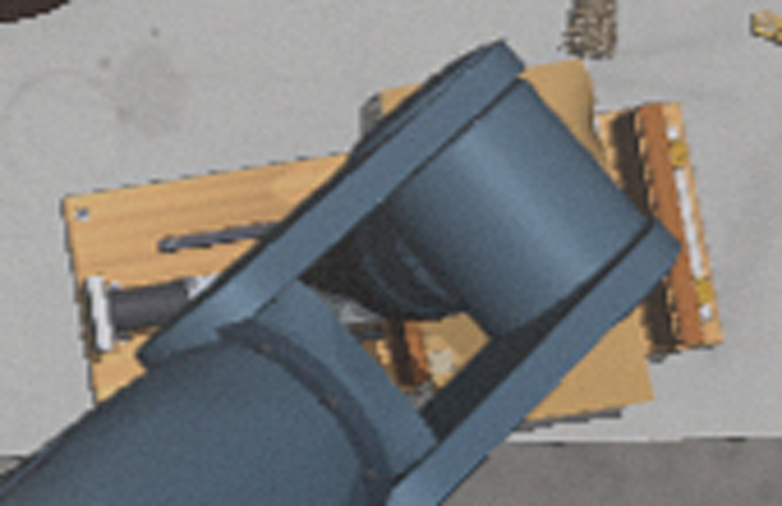

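```bash
python3 -m pendant '[[[0.001,0.012,0,0,0,0],[0.001,0.012,0,0,0,0]]]'; python3 - <<'E'
from h import *
tgt(jig(0,.05,.0848),.175-1.64)
E
python3 -m pendant '[[[0.001,0.012,0,0,0,0],[0.001,0.012,0,0,0,0]]]'; python3 - <<'E'
from h import *
tgt(jig(0,.05,.0848),.175-1.64)
E
```

```text
time_s: 8.32
eef_pos: [0.4789, -0.3736, 0.0845]
eef_rot: [-0.001, 0.999, 0.053, -0.004]
wrist_force: [1.0, 1.4, -0.9]
opening: 0.316
t 8.32 pos [ 0.4789 -0.3736  0.0845] shift units [-0.0172 -0.1665 -0.0006] rot units [-0.001   0.0023 -0.0002] F [ 1.   1.4 -0.9] T [ 0.23 -0.3   0.  ] open 0.316
jig-frame pos [0.0011 0.0165] Fjig [1.2 1.2]
time_s: 8.57
eef_pos: [0.4797, -0.3783, 0.0845]
eef_rot: [-0.002, 0.999, 0.053, -0.004]
wrist_force: [1.0, 2.0, -0.1]
opening: 0.318
t 8.57 pos [ 0.4797 -0.3783  0.0845] shift units [-0.019  -0.1902 -0.0004] rot units [-0.0012  0.0024 -0.0001] F [ 1.   2.  -0.1] T [ 0.33 -0.25 -0.02] open 0.318
jig-frame pos [0.0012 0.0118] Fjig [1.3 1.8]
```

```bash
for i in 1; do python3 -m pendant '[[[0.0005,0.01,0,0,0,0],[0.0005,0.01,0,0,0,0]]]'; done; python3 - <<'E'
from h import *
tgt(jig(0,.05,.0848),.175-1.64)
c=cam("top"); crop(c,355,135,525,245,4.6,"t10.png")
E
```

```text
time_s: 8.82
eef_pos: [0.4805, -0.3823, 0.0845]
eef_rot: [-0.002, 0.999, 0.053, -0.004]
wrist_force: [0.0, 3.3, -0.2]
opening: 0.32
t 8.82 pos [ 0.4805 -0.3823  0.0845] shift units [-0.0205 -0.2108 -0.0003] rot units [-0.0013  0.0024 -0.0001] F [ 0.   3.3 -0.2] T [ 0.28 -0.28 -0.04] open 0.32
jig-frame pos [0.0012 0.0077] Fjig [0.6 3.2]
```

View pics/t10.png

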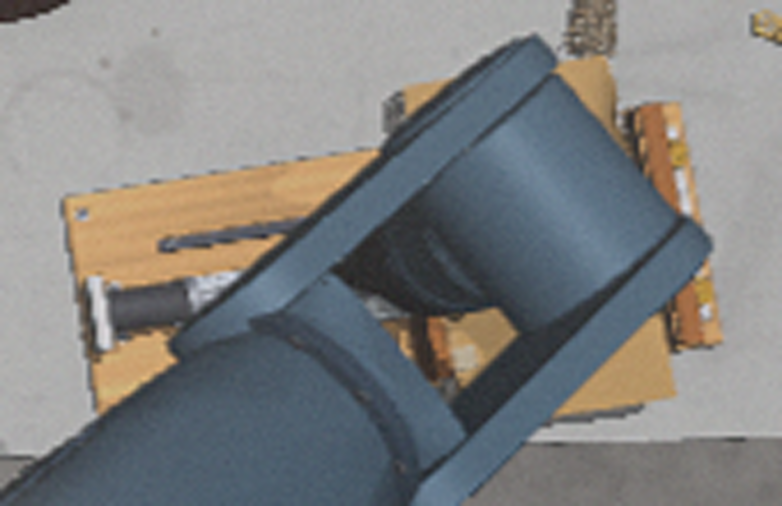

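```bash
python3 -m pendant '[[[0,0.007,0,0,0,0],[0,0.007,0,0,0,0]]]'; python3 -m pendant '[[[0,0.007,0,0,0,0]]]';python3 -m pendant '[[[0,0.007,0,0,0,0]]]'; python3 - <<'E'
from h import *
tgt(jig(0,.05,.0848),.175-1.64)
E
```

```text
time_s: 9.12
eef_pos: [0.481, -0.3854, 0.0845]
eef_rot: [-0.002, 0.999, 0.053, -0.004]
wrist_force: [3.3, 2.3, -0.0]
opening: 0.319
time_s: 9.25
eef_pos: [0.4811, -0.3859, 0.0845]
eef_rot: [-0.003, 0.999, 0.053, -0.004]
wrist_force: [0.1, 7.7, 4.4]
opening: 0.318
time_s: 9.38
eef_pos: [0.4811, -0.3859, 0.0844]
eef_rot: [-0.004, 0.999, 0.053, -0.004]
wrist_force: [1.2, 7.8, 2.6]
opening: 0.319
t 9.38 pos [ 0.4811 -0.3859  0.0844] shift units [-0.0217 -0.2291  0.0004] rot units [-0.0028  0.0025 -0.    ] F [1.2 7.8 2.6] T [ 1.   -0.3  -0.01] open 0.319
jig-frame pos [0.0012 0.004 ] Fjig [2.5 7.5]
```

```bash
python3 -m pendant '[[[0,0.011,0,0,0,0]]]';python3 -m pendant '[[[0,0.014,0,0,0,0]]]'; python3 - <<'E'
from h import *
tgt(jig(0,.05,.0848),.175-1.64)
E
```

```text
time_s: 9.5
eef_pos: [0.4812, -0.3862, 0.0844]
eef_rot: [-0.006, 0.999, 0.053, -0.005]
wrist_force: [0.8, 10.7, 5.5]
opening: 0.317
time_s: 9.62
eef_pos: [0.4812, -0.3863, 0.0843]
eef_rot: [-0.009, 0.999, 0.053, -0.005]
wrist_force: [0.1, 13.5, 9.5]
opening: 0.318
t 9.62 pos [ 0.4812 -0.3863  0.0843] shift units [-0.0217 -0.2312  0.0019] rot units [-0.0057  0.0031  0.0003] F [ 0.1 13.5  9.5] T [ 2.01 -0.02 -0.01] open 0.318
jig-frame pos [0.0012 0.0036] Fjig [ 2.4 13.3]
```

```bash
python3 -m pendant '[[[0,0.015,-0.004,0.002,0,0]]]';python3 -m pendant '[[[0,0.016,-0.004,0.001,0,0]]]'; python3 - <<'E'
from h import *
tgt(jig(0,.05,.0848),.175-1.64)
E
```

```text
time_s: 9.75
eef_pos: [0.4812, -0.3864, 0.0845]
eef_rot: [-0.015, 0.998, 0.054, -0.006]
wrist_force: [1.4, 11.7, 0.1]
opening: 0.317
time_s: 9.88
eef_pos: [0.4812, -0.3865, 0.0845]
eef_rot: [-0.019, 0.998, 0.054, -0.007]
wrist_force: [0.9, 13.4, 3.1]
opening: 0.317
t 9.88 pos [ 0.4812 -0.3865  0.0845] shift units [-0.0212 -0.2318  0.0076] rot units [-0.0124  0.0039  0.0008] F [ 0.9 13.4  3.1] T [ 1.37 -0.37 -0.05] open 0.317
jig-frame pos [0.0012 0.0034] Fjig [ 3.2 13. ]
```

```bash
python3 -m pendant '[[[0,0.016,-0.002,-0.005,0,0]]]';python3 -m pendant '[[[0,0.018,-0.002,-0.006,0,0]]]'; python3 - <<'E'
from h import *
tgt(jig(0,.05,.0848),.175-1.64)
E
```

```text
time_s: 10.0
eef_pos: [0.4813, -0.387, 0.0843]
eef_rot: [-0.014, 0.998, 0.054, -0.007]
wrist_force: [-0.5, 13.3, 6.5]
opening: 0.32
time_s: 10.12
eef_pos: [0.4813, -0.387, 0.0843]
eef_rot: [-0.008, 0.998, 0.055, -0.008]
wrist_force: [-0.2, 17.2, 8.2]
opening: 0.314
t 10.12 pos [ 0.4813 -0.387   0.0843] shift units [-0.0212 -0.2348  0.0017] rot units [-0.0052  0.0048  0.0012] F [-0.2 17.2  8.2] T [ 2.61 -0.01 -0.09] open 0.314
jig-frame pos [0.0012 0.0029] Fjig [ 2.8 16.9]
```

```bash
python3 -m pendant '[[[0,0.018,-0.003,-0.004,0,0]]]';python3 -m pendant '[[[0,0.018,-0.003,-0.003,0,0]]]'; python3 - <<'E'
from h import *
tgt(jig(0,.05,.0848),.175-1.64)
c=cam("scene"); crop(c,320,170,440,240,6,"s11.png")
c=cam("wrist"); cv2.imwrite("pics/w11.png",c["pixels"])
tgt(jig(0,.05,.0848),.175-1.64)
E
```

```text
time_s: 10.25
eef_pos: [0.4813, -0.3869, 0.0843]
eef_rot: [-0.005, 0.998, 0.055, -0.009]
wrist_force: [0.5, 14.4, 5.3]
opening: 0.318
time_s: 10.38
eef_pos: [0.4812, -0.3869, 0.0843]
eef_rot: [-0.003, 0.998, 0.056, -0.009]
wrist_force: [0.4, 13.2, 4.7]
opening: 0.318
t 10.38 pos [ 0.4812 -0.3869  0.0843] shift units [-0.0206 -0.2342 -0.0003] rot units [-0.0024  0.0058  0.0017] F [ 0.4 13.2  4.7] T [ 2.23 -0.19 -0.08] open 0.318
jig-frame pos [0.0011 0.003 ] Fjig [ 2.7 12.9]
t 10.47 pos [ 0.4813 -0.3869  0.0843] shift units [-2.080e-02 -2.342e-01 -2.000e-04] rot units [-0.0024  0.0058  0.0017] F [-0.  13.1  6. ] T [ 2.25 -0.24 -0.02] open 0.322
jig-frame pos [0.0012 0.003 ] Fjig [ 2.2 13. ]
```

View pics/w11.png

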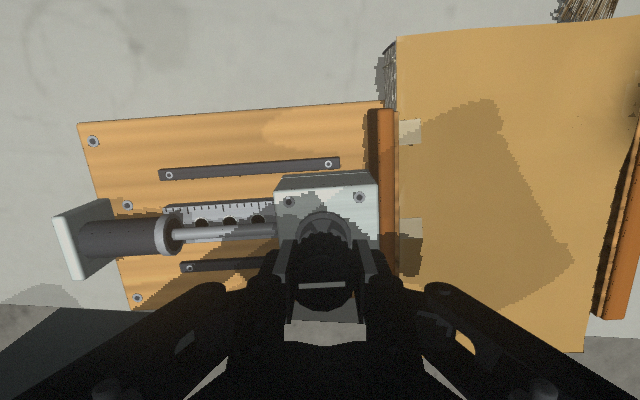

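View pics/s11.png

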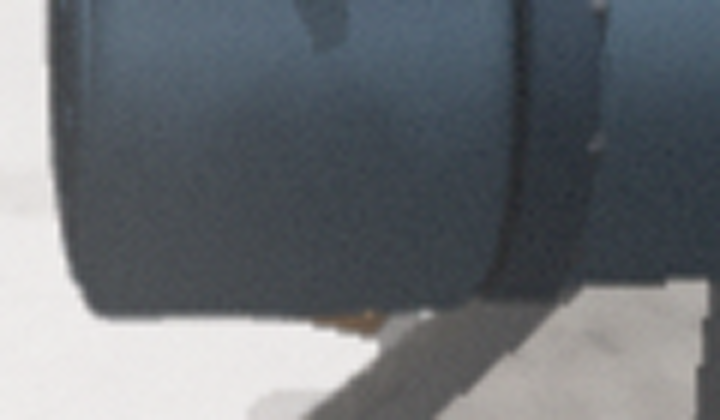

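```bash
python3 -m pendant '[[[0,0.021,-0.003,-0.003,0,0]]]';python3 -m pendant '[[[0,0.022,-0.004,-0.004,0,0]]]'; python3 - <<'E'
from h import *
tgt(jig(0,.05,.0848),.175-1.64)
E
```

```text
time_s: 10.6
eef_pos: [0.4812, -0.387, 0.0843]
eef_rot: [-0.003, 0.998, 0.056, -0.01]
wrist_force: [-0.3, 15.8, 7.0]
opening: 0.317
time_s: 10.72
eef_pos: [0.4812, -0.387, 0.0843]
eef_rot: [-0.0, 0.998, 0.056, -0.011]
wrist_force: [0.4, 15.7, 7.8]
opening: 0.319
t 10.72 pos [ 0.4812 -0.387   0.0843] shift units [-0.0202 -0.2344 -0.0017] rot units [-0.0007  0.0069  0.0021] F [ 0.4 15.7  7.8] T [ 2.94 -0.25 -0.06] open 0.319
jig-frame pos [0.0011 0.003 ] Fjig [ 3.1 15.4]
```

```bash
python3 -m pendant '[[[0,0.004,-0.001,0,0,0],[0,0,-0.001,0,0,0],[0,-0.001,0,0,0,0]]]'; python3 - <<'E'
from h import *
tgt(jig(0,.05,.0848),.175-1.64)
E
```

```text
time_s: 11.1
eef_pos: [0.4811, -0.3862, 0.0844]
eef_rot: [-0.001, 0.998, 0.057, -0.011]
wrist_force: [1.9, 2.2, -0.0]
opening: 0.321
t 11.1 pos [ 0.4811 -0.3862  0.0844] shift units [-0.0201 -0.2308 -0.0005] rot units [-0.0012  0.0071  0.0024] F [ 1.9  2.2 -0. ] T [ 0.37 -0.44 -0.01] open 0.321
jig-frame pos [0.0012 0.0037] Fjig [2.2 1.8]
```

Force relaxed (1.8 N). Release.

```bash
python3 -m pendant '[[[0,0,0,0,0,0],[0,0,0,0,0,0],[0,0,0,0,0,0],[0,0,0,0,0,0],[0,0,0,0,0,0],[0,0,0,0,0,0]]]' 0; python3 - <<'E'
from h import *
tgt(jig(0,.05,.0848),.175-1.64)
c=cam("wrist"); cv2.imwrite("pics/w12.png",c["pixels"])
E
```

```text
time_s: 11.85
eef_pos: [0.4804, -0.3889, 0.0851]
eef_rot: [0.0, 0.998, 0.056, -0.012]
wrist_force: [-0.0, 0.1, 0.4]
opening: 1.003
t 11.85 pos [ 0.4804 -0.3889  0.0851] shift units [-0.0149 -0.2438  0.0017] rot units [-0.0001  0.0074  0.0021] F [-0.   0.1  0.4] T [ 0.03 -0.01 -0.02] open 1.003
jig-frame pos [-0.0001  0.0012] Fjig [-0.   0.2]
```

View pics/w12.png

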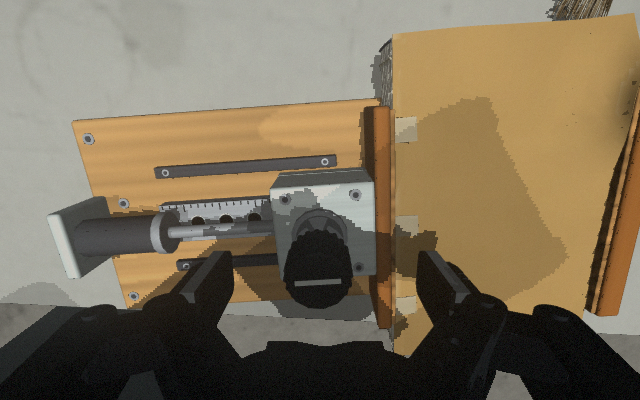

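```bash
python3 -m pendant '[[[0,0,-0.2,0,0,0],[0,0,-0.25,0,0,0],[0,0,-0.25,0,0,0],[-0.2,0.1,0,0,0,0],[-0.25,0.15,0,0,0,0],[-0.25,0.15,0,0,0,0],[-0.25,0.15,0,0,0,0],[0,0,0,0,0,0]]]'; python3 - <<'E'
from h import *
tgt(jig(0,.05,.0848),.175-1.64)
c=cam("top"); crop(c,355,135,525,245,4.6,"t13.png"); cv2.imwrite("pics/t13f.png",c["pixels"])
c=cam("wrist"); cv2.imwrite("pics/w13.png",c["pixels"])
E
```

```text
time_s: 12.9
eef_pos: [0.3032, -0.5227, 0.2348]
eef_rot: [0.002, 0.998, 0.058, -0.012]
wrist_force: [-0.1, -0.5, -0.2]
opening: 1.0
t 12.9 pos [ 0.3032 -0.5227  0.2348] shift units [ 0.9607 -0.807   0.7256] rot units [0.0007 0.0076 0.0033] F [-0.1 -0.5 -0.2] T [-0.01 -0.04 -0.02] open 1.0
jig-frame pos [-0.1978 -0.0997] Fjig [-0.1 -0.5]
```

View pics/t13.png

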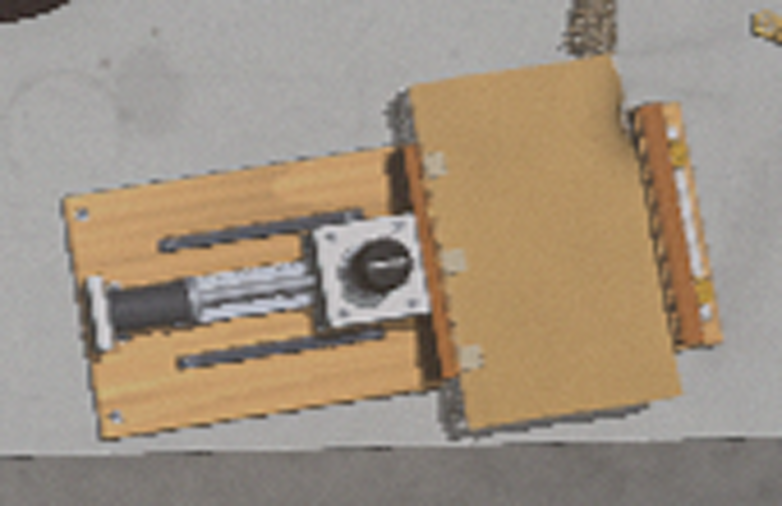

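View pics/w13.png

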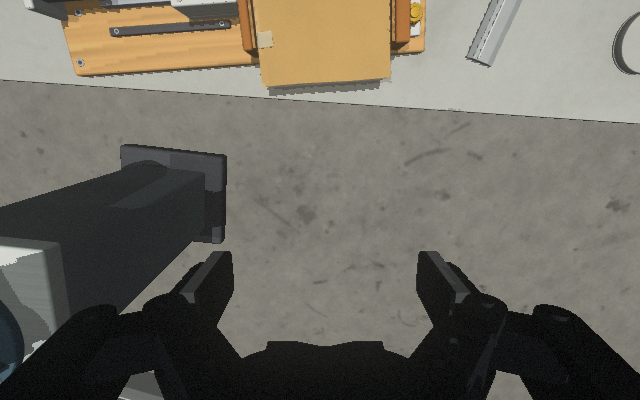

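```bash
cat >> h.py <<'E'
def edge(c,A,B,z,half=6,n=40):
    """refine straight edge between jig pts A,B at height z; return jig points"""
    g=cv2.cvtColor(cv2.GaussianBlur(c["pixels"],(3,3),0),cv2.COLOR_BGR2GRAY).astype(np.float32)
    A,B=np.array(A),np.array(B); nrm=np.array([-(B-A)[1],(B-A)[0]])/np.linalg.norm(B-A); out=[]
    s=np.arange(-half,half+.01,.25)*1e-3
    for f in np.linspace(.04,.96,n):
        pts=[w2px(c,jig(*(A+f*(B-A)+k*nrm),z)) for k in s]
        m=np.array(pts,np.float32); v=cv2.remap(g,m[None,:,0],m[None,:,1],cv2.INTER_LINEAR)[0]
        d=np.abs(np.gradient(v)); i=d.argmax(); out.append(A+f*(B-A)+s[i]*nrm)
    out=np.array(out); 
    k=np.ones(len(out),bool)
    for _ in range(4):
        p=np.polyfit(out[k,0],out[k,1],1); r=out[:,1]-np.polyval(p,out[:,0]); k=np.abs(r)<max(2*np.median(np.abs(r[k])),3e-4)
    print("slope",p.round(4),"inliers",k.sum(),"rms",r[k].std().round(5)); return p
E
python3 - <<'E'
from h import *
c=cam("top")
P=lambda u,v,z: J["R"].T@(px2w(c,(355+(u+.5)/4.6-.5,135+(v+.5)/4.6-.5),z)[:2]-J["t"])
for n,a,b,z in [("book left",(412,88),(465,430),.047),("book right",(648,230),(680,392),.047),("fence back",(404,148),(443,375),.058),("fence front",(416,146),(456,375),.058),("end fence face",(638,108),(686,345),.058),("jig left",(65,197),(102,438),.012)]:
    A,B=P(*a,z),P(*b,z); print(n,A.round(4),B.round(4)); edge(c,A,B,z)
a,b=P(358,275,.11),P(408,258,.11); print("knobline",b-a,np.arctan2(*(b-a)[::-1]))
crop(c,420,175,460,210,16,"k13.png")
tgt([.485,-.45,.38],-1.396)
E
```

```text
book left [ 0.1042 -0.0423] [-0.1008 -0.0392]
slope [ 0.0058 -0.0415] inliers 33 rms 0.00118
book right [-0.0004 -0.1663] [-0.0976 -0.1682]
slope [ 0.0126 -0.1674] inliers 28 rms 0.00065
fence back [ 0.0684 -0.0287] [-0.0669 -0.029 ]
slope [ 0.0053 -0.0275] inliers 34 rms 0.00083
fence front [ 0.0685 -0.0359] [-0.0681 -0.0365]
slope [-0.0288 -0.0345] inliers 40 rms 0.00435
end fence face [ 0.0713 -0.1691] [-0.0707 -0.1725]
slope [ 0.0209 -0.165 ] inliers 29 rms 0.00013
jig left [0.0737 0.1683] [-0.0742  0.169 ]
slope [0.0165 0.1696] inliers 40 rms 0.00457
knobline [ 0.00530287 -0.02951039] -1.392998763174517
t 13.05 pos [ 0.3069 -0.5198  0.2345] shift units [ 0.9093 -0.2382 -0.7486] rot units [ 0.      0.0072 -0.0171] F [-0.1  0.5 -0.8] T [0.04 0.04 0.05] open 1.003
jig-frame pos [-0.1936 -0.0975] Fjig [-0.   0.5]
```

View pics/k13.png

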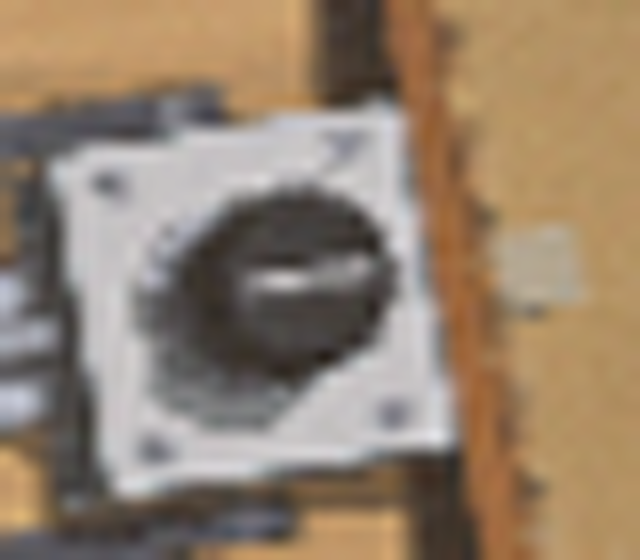

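```bash
python3 -c "
from h import *
tgt(jig(-.08,-.03,.3),-1.396)"
```

```text
t 13.05 pos [ 0.3069 -0.5198  0.2345] shift units [ 0.5416 -0.3674 -0.3402] rot units [ 0.      0.0072 -0.0171] F [-0.1  0.5 -0.8] T [0.04 0.04 0.05] open 1.003
jig-frame pos [-0.1936 -0.0975] Fjig [-0.   0.5]
```

```bash
python3 -m pendant '[[[0,0,-0.17,0,0,0],[0,0,-0.17,0,0,0],[0.18,-0.12,0,0,0,0],[0.18,-0.12,0,0,0,0],[0.18,-0.12,0,0,0.007,-0.017],[0,0,0,0,0,0],[0,0,0,0,0,0],[0,0,0,0,0,0]]]'; python3 - <<'E'
from h import *
tgt(jig(-.08,-.03,.3),-1.396)
c=cam("wrist"); cv2.imwrite("pics/w14.png",c["pixels"]); import pickle; pickle.dump(c,open("w14.pkl","wb"))
E
```

```text
time_s: 14.05
eef_pos: [0.4181, -0.4232, 0.3014]
eef_rot: [-0.001, 0.995, 0.096, 0.001]
wrist_force: [0.9, -0.2, -0.4]
opening: 1.001
t 14.05 pos [ 0.4181 -0.4232  0.3014] shift units [-0.0642  0.0403  0.0067] rot units [-0.0009 -0.0004  0.0053] F [ 0.9 -0.2 -0.4] T [-0.01  0.    0.  ] open 1.001
jig-frame pos [-0.0673 -0.0217] Fjig [ 0.8 -0.4]
```

View pics/w14.png

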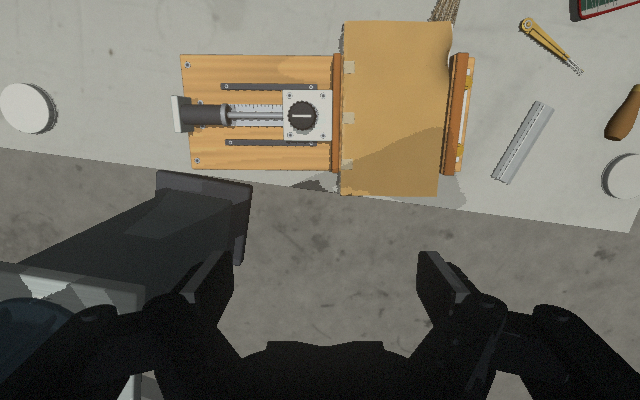

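```bash
python3 - <<'E'
from h import *
import pickle; c=pickle.load(open("w14.pkl","rb"))
crop(c,320,10,480,205,3,"w14a.png"); crop(c,270,80,350,150,8,"w14b.png")
E
```

```text
(no output)
```

View pics/w14a.png

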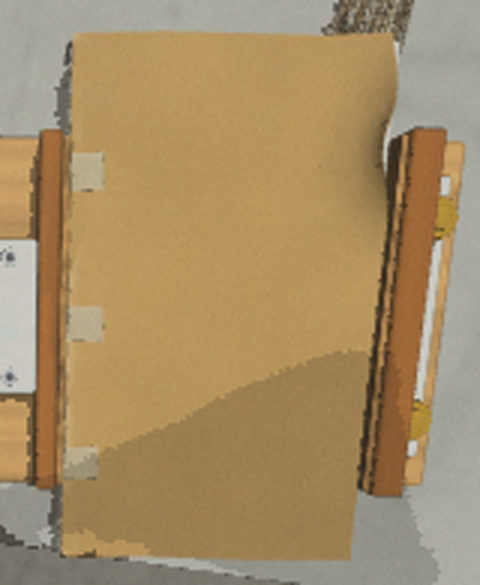

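View pics/w14b.png

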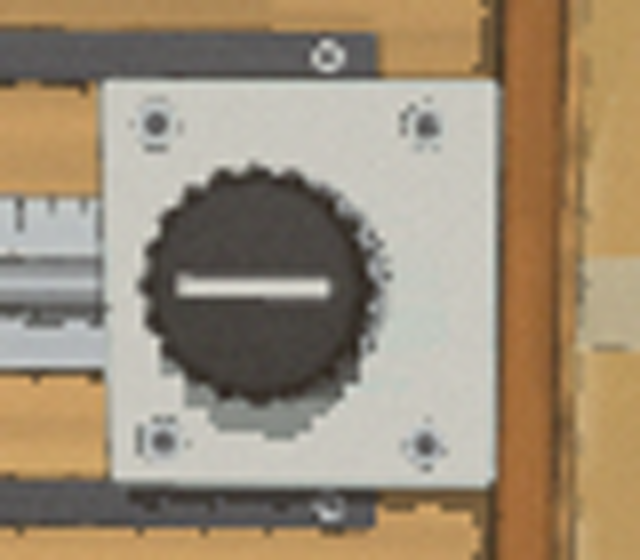

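```bash
python3 - <<'E'
from h import *
import pickle; c=pickle.load(open("w14.pkl","rb"))
P=lambda u,v,z,x0=320,y0=10,s=3: J["R"].T@(px2w(c,(x0+(u+.5)/s-.5,y0+(v+.5)/s-.5),z)[:2]-J["t"])
for n,a,b,z,h in [("book left",(73,40),(63,550),.047,4),("book right",(378,290),(352,555),.047,3),("fence back",(41,135),(37,485),.058,3),("fence front",(64,135),(60,485),.058,3),("end fence back",(446,135),(403,490),.058,3),("end fence face",(413,135),(370,490),.058,2)]:
    A,B=P(*a,z),P(*b,z); print(n,A.round(4),B.round(4),((A-B)[1]/(A-B)[0]).round(4)); edge(c,A,B,z,h)
f=lambda u,v,z:P(u,v,z,0,0,1)
A,B=f(180,56,.012),f(191,171,.012); print("board",A,B,(A-B)[1]/(A-B)[0]); edge(c,A,B,.012,3)
a,b=P(178,286,.11,270,80,8),P(330,288,.11,270,80,8);print("knob",np.arctan2(*(b-a)[::-1]))
A,B=P(107,95,.055,270,80,8),P(112,475,.055,270,80,8);print("carriage",A,B,(A-B)[1]/(A-B)[0])
E
```

```text
book left [ 0.1019 -0.0397] [-0.0995 -0.0422] 0.0121
slope [ 0.0088 -0.0395] inliers 40 rms 0.00165
book right [ 0.0125 -0.1677] [-0.0995 -0.17  ] 0.0205
slope [ 0.0067 -0.1676] inliers 24 rms 0.00019
fence back [ 0.0664 -0.0281] [-0.0687 -0.0297] 0.0122
slope [ 0.0121 -0.0266] inliers 38 rms 0.00074
fence front [ 0.0666 -0.0369] [-0.0685 -0.0394] 0.019
slope [ 0.0086 -0.0392] inliers 40 rms 0.00148
end fence back [ 0.069  -0.1826] [-0.0681 -0.184 ] 0.0108
slope [ 0.0049 -0.1833] inliers 20 rms 0.00015
end fence face [ 0.0688 -0.17  ] [-0.0684 -0.1701] 0.0011
slope [ 0.0055 -0.1686] inliers 33 rms 0.00042
board [0.06952337 0.16791141] [-0.07984522  0.16870535] -0.005315330117964082
slope [0.0062 0.1691] inliers 17 rms 0.00015
knob -1.5664407519283128
carriage [0.02586266 0.03083117] [-0.02970029  0.03113621] -0.00548995265265398
```

```bash
python3 -c "
from bench import ctrl
print(ctrl.hand_in())"
```

```text
the job is handed in; nothing more can be done
None
```

I handed the job in at about 14 s of the 64 s allowed. No verdict comes back, so the points below are my own measurements.

**What I did:** I gripped the knob, lifted it about 12 mm and turned it a quarter turn clockwise. Then I lowered it into its rest notch and guided the fence about 46 mm onto the block. I pressed the block home with about 15–17 N of wrist force plus the roughly 4 N spring. Then I relaxed to about 2 N, opened the gripper and withdrew.

**Last checks:**
- **Plunger:** the hand height put it at about 7.3 mm lift in the notch. The last wrist picture shows the white line within about 0.01 rad of the jig's y axis.
- **Block:** it fills the space between the fences, with a measured gap of about 129 mm for a 128 mm block. It is square to the end fence and board within about 0.003 rad.
- **Robot and bench:** the robot is clear of everything. I worked only over the jig and did not go near the other things, though I did not measure their positions again.

**Uncertain or disagreeing:**
- The force of the fence on the block was not measured directly, either while pressing or at rest. I estimated it from the wrist force plus the spring.
- The hand tilted up to about 0.04 rad while pressing. One correction I made had the wrong sign; I corrected it straight after.
- The top camera gave noisier results: block slopes of 0.006–0.013 rad, and the knob line about 0.18 rad off, which would be just outside the limit. I relied on the closer wrist picture instead.
- One corner of the block's cover stands slightly away from the end fence. It was already bent in the first picture.

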